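Slide the gusset plate along the jig fence into its corner

TASK

On the blue welding jig, push the loose copper-coloured gusset plate with your fingertips until its long side lies flat against the long fence, about midway between the two ends. Then, keeping it against the fence, slide it along into the corner pocket at the end with the green tag, fully home against the end stop and the fence. Only push it: do not pick it up, leave the things around it where they stand, and finish with the gusset resting there and your hand clear.

Things in the scene. Friction and masses are not known exactly. Their poses are not given: they have to be found in the camera images.
- jig: Fixed welding jig. Origin: centre of its underside, on the work surface. Steel base plate 200 (x) x 400 (y) x 10 mm thick, top at z = 10 mm; a blue fence along its +x side, and a blue end stop at each y end, all 25 mm high above the plate. The rest of the plate is open.
- fence (a point): Middle of the fence's working face (jig x = +65, y = 0, z = 22 mm). The face looks to the jig's -x and runs along y over the whole 400 mm; the fence is 22 mm thick. The metal is not slippery (friction up to about 1): a gusset that meets the fence askew squares up when pushed on the half that still stands off the fence.
- home_left (a point): Where the gusset's origin is when home in the pocket at the jig's +y end (jig x = +45, y = +130, z = 10 mm), axes parallel to the jig's. The end stop's inner face is at jig y = +170 mm, and the stop juts from the fence back to x = +10 mm. On the stop a keeper slanted at 45 degrees, with 3 mm clearance outside the gusset's leading clipped corner, closes the pocket.
- home_right (a point): The same for the mirror-image pocket at the jig's -y end (jig x = +45, y = -130, z = 10 mm; stop face at y = -170 mm).
- gusset: Loose copper-coloured plate, 0.23 to 0.46 kg, 16 mm thick, flat on the base plate. Origin: centre of the underside of its 40 (x) x 80 (y) mm outline. The 80 mm side at x = +20 mm goes to the fence; the side at x = -20 mm is 40 mm long; the two corners between are clipped. End faces at y = +-40 mm run from x = 0 to +20 mm. Starts mid-plate, origin 65 to 95 mm from the fence, turned up to 0.4 rad.
- clip_left (a point): Middle of the clipped corner face on the gusset's +y side, at gusset x = -10, y = +30, z = 8 mm. The face is 28 mm long at 45 degrees, from (-20, +20) to (0, +40) mm; a push straight on it drives the gusset to +x and -y.
- clip_right (a point): Middle of the mirror-image clipped face, at gusset x = -10, y = -30, z = 8 mm; a push straight on it drives the gusset to +x and +y.
- green_tag: Green tag 44 x 18 x 8 mm fixed on top of one of the two end stops (top 43 mm above the work surface); it marks the pocket to use. Origin: centre of its underside, at x = +40 mm, y = +181 or -181 mm in the jig frame.
- red_tag: Red tag of the same size on the other end stop: not this pocket.
- level: Bystander: yellow spirit level 44 x 230 x 22 mm lying on the work surface beyond the fence. Origin: centre of its underside.
- offcut: Bystander: upright square steel tube offcut 40 x 40 x 55 mm, beyond one end of the jig. Origin: centre of its underside.
- tin: Bystander: red tin, 54 mm diameter, 60 mm high, beyond the other end of the jig. Origin: centre of its underside.
- stub: Bystander: brass stub 24 mm diameter, 40 mm high, upright on the base plate near the corner at jig x = -70 mm, y = +150 mm. Origin: centre of its underside.
There are look-alikes about, which are no part of the job. Of the things shaped like the gusset, the copper one is meant.

How it is judged (in metres and radians):
On the way:
1. the gusset's long side lies flat against the fence (within 4 mm and 0.06 rad), its centre within 75 mm of the middle of the fence (x of gusset in the frame of jig above 0.041 m and angle between the y axis of gusset and the y axis of jig, either way round below 0.06 rad and y of gusset in the frame of jig between -0.075 and 0.075 m), for 0.1 s.
At the end, for the whole second after the job is handed in: The gusset lies flat on the base plate and at rest in the pocket with the green tag, within 3 mm of the fence and 3 mm of the end stop and square within 0.05 rad; no bystander has moved 15 mm or more or toppled (x of gusset in the frame of jig above 0.042 m and (y of gusset in the frame of jig above 0.127 m or y of gusset in the frame of jig below -0.127 m) and horizontal distance between gusset and green_tag below 0.08 m and angle between the y axis of gusset and the y axis of jig, either way round below 0.05 rad and angle between gusset's own z axis and vertical below 0.05 rad and height (world z) of gusset between 0.008 and 0.012 m and linear speed of gusset below 0.005 m/s and distance of each of level, offcut, tin, stub from where it was at the start of the episode below 0.015 m and angle between each of level, offcut, tin, stub's own z axis and vertical below 0.2 rad); the robot touches nothing.
It fails at once if the gusset is lifted more than 6 mm off the base plate or tipped more than 0.2 rad (height (world z) of gusset above 0.016 m or angle between gusset's own z axis and vertical above 0.2 rad).
It fails at once if the gusset leaves the fence (by more than 9 mm at its middle, or turned more than 0.25 rad) while it is more than 75 mm from the middle of the fence ((y of gusset in the frame of jig above 0.075 m or y of gusset in the frame of jig below -0.075 m) and (x of gusset in the frame of jig below 0.036 m or angle between the y axis of gusset and the y axis of jig, either way round above 0.25 rad)).
It fails at once if a bystander is moved 15 mm or more or toppled (distance of any of level, offcut, tin, stub from where it was at the start of the episode above 0.015 m or angle between any of level, offcut, tin, stub's own z axis and vertical above 0.2 rad).
It also fails if it takes over 64 s, if anything falls off the work surface, if the arm or the gripper's body presses on something with over 40 N, if the wrist force passes 120 N, or if a joint passes its speed limit or range.

ROBOT

A 6-joint arm with a two-finger parallel gripper is mounted at the origin on the work surface. World frame = base frame: x ahead of the robot, y to its left, z up, the work surface at z = 0. Lengths are in mm, angles in rad, forces in N, time in s.
With the tool pointing down it reaches from about 300 to 850 mm from the base axis. Payload 5.4 kg.
Tool frame: the origin (TCP) lies between the finger pads; the fingertips stand 8 mm ahead of it and the grasp point (between the pads) lies 11 mm behind it; z points along the fingers, x is the direction in which the jaws open and shut, and the axes are right-handed (so a half turn about z gives the same grasp; the last joint's range is limited). The gripper opens to 85 mm and grips with 20 to 120 N. Pads are 22 mm wide; open, the fingers measure 114 mm over their backs; the gripper's body (76 mm by 85 mm) begins 54 mm behind the grasp point. The pads swing forward as they close: fully open they stand 13 mm farther back than shut.
Start: joints at [-1.466, 0.158, 1.597, -0, 1.386, -0.21], TCP at [178.011, -546.734, 239.299] pointing down, gripper open.
Joint ranges: [-2.91, 2.91], [-0.94, 2.29], [0.18, 2.7], [-1.29, 4.43], [0.17, 2.64], [-3, 3]. Speed limits (rad/s): [2.57, 2.57, 3.14, 3.14, 3.14, 3.14].

INTERFACE

Orientations are given as a unit quaternion [w, x, y, z].
In Python, from rig import sensors, eyes, finish_job gives the robot as it stands.
- The arm moves only by the tool arm_command, never from a script. Its argument "increments" is a list of rows, each an object with "travel": the shift along the tool's x, y, z in cm, a list of three; "twist": the turn about the tool's z in degrees; "grip": the finger opening in cm, from 0 to 8.54. A call has 1 to 5 rows; each row is the pose to reach, as a shift and turn from the pose commanded when the call began, along the tool's axes at that moment; what a row does not reach only later rows make up. A row lasts 1/12 s, in which the tool goes at most 41.7 mm and 7.16 degrees, less where a joint would pass 70% of its speed; a pose out of reach is approached as far as the arm can. A call with a gripper value outside its range is refused whole. The fingers move at their own pace and stop on an object; the grip force is fixed at half the most. Time passes only in rows, so rows that repeat a pose let the fingers close. It gives the time, the measured TCP pose, the force and the opening at its end, in the units of the state.
- sensors.observe(): the state, without advancing time (a new reading comes with each control period).
- eyes.grab_frame(name): name is "scene" or "top"; returns a dict with "img" (400x640x3 uint8, red, green, blue), "z_map" (400x640 float32, mm along the optical axis (not along the pixel's ray), 0 where there is no reading), "camera_matrix" (3x3 intrinsics, pixels), "dist_coeffs" ([k1, k2, p1, p2, k3] as OpenCV has them; the pictures are not rectified), "rvec" (rotation vector, rad) and "tvec" (3), from world to camera coordinates, as OpenCV has them. Camera axes: x right, y down, z forward; pixel columns grow to the right and rows downward; lengths in mm; the calibration is good to about 2 mm. A picture is of the moment at which its call begins.
- finish_job(): hands the job in, once; it reports no verdict.
The state is a dict: "time_s": time; "joints": joint angles; "dq": joint speeds; "joint_efforts": joint torques, N m; "tool_pos": TCP position; "eef_rot": TCP orientation; "wrist_force": force on the tool from outside, world axes, zero at the start; "ft_torque": the same for the moment, N m; "grip_width": finger opening in mm.
Only numpy, scipy, OpenCV 4.12 (cv2) and the standard library are available. Lean on these libraries where they do the work, as an engineer would, in place of code of your own. Each camera call takes 0.05 s, during which the arm holds its last target. There are 200 camera calls.

## Working session

There is one attempt and no reset: what is moved stays moved. The work goes in short steps, Python scripts to look and compute and a tool call to move; the robot and the scene stay as the last step left them, time stands still between calls to the robot, and variables do not carry over. Pictures are saved under pics/ and viewed, about 8 in all and at most 12, crops included, and the job is handed in when it is done.

Besides the shell and the picture viewer there is one more tool, called after "Request:" as a command line: name --argument value ..., lists and objects as JSON in quotes. arm_command: Moves the arm, as the interface text tells. Its arguments: {"type":"object","properties":{"increments":{"type":"array"}},"required":["increments"]}

```bash
mkdir -p pics; python3 - <<'E'
from rig import sensors, eyes
import cv2,pickle,numpy as np
s=sensors.observe();print(s)
for n in("top","scene"):
    f=eyes.grab_frame(n);pickle.dump(f,open(n+'.pkl','wb'))
    cv2.imwrite(f'pics/{n}0.png',f['img'][...,::-1])
    R=cv2.Rodrigues(np.array(f['rvec']))[0];print(n,(-R.T@np.ravel(f['tvec'])).round(),R[2].round(2),f['camera_matrix'],f['dist_coeffs'])
E
```

```text
{'time_s': 0.0, 'joints': array([-1.46608757e+00,  1.59045934e-01,  1.59826977e+00,  1.64304702e-06,
        1.38616396e+00, -2.10098134e-01]), 'dq': array([ 6.49000965e-04, -2.57965776e-04,  7.16703506e-04,  1.52044352e-03,
        2.19442414e-05, -1.62998033e-03]), 'joint_efforts': array([ 4.54155143e-04, -3.95998907e+01, -3.31430769e+01, -1.28881366e-04,
        8.38088861e-03,  1.25164323e-05]), 'tool_pos': array([ 177.95724419, -546.14862188,  238.29981887]), 'eef_rot': array([-7.01913630e-04,  8.09206834e-01, -5.87523114e-01, -6.30494300e-04]), 'wrist_force': array([-0.51809968, -0.80228281, -0.38239266]), 'ft_torque': array([-0.02285891, -0.02310117, -0.01550571]), 'grip_width': 85.35859840811764}
top [ 447.   40. 1003.] [ 0.07 -0.   -1.  ] [[469.91026067   0.         317.17081506]
 [  0.         469.91026067 197.88587738]
 [  0.           0.           1.        ]] [-0.12009183  0.          0.          0.          0.        ]
scene [980. -90. 855.] [-0.51  0.15 -0.85] [[465.55181712   0.         318.7175606 ]
 [  0.         465.55181712 193.08958034]
 [  0.           0.           1.        ]] [0.00545703 0.         0.         0.         0.        ]
```

View pics/top0.png

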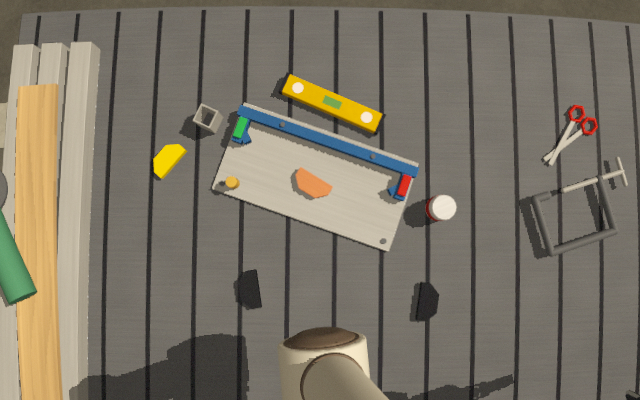

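View pics/scene0.png

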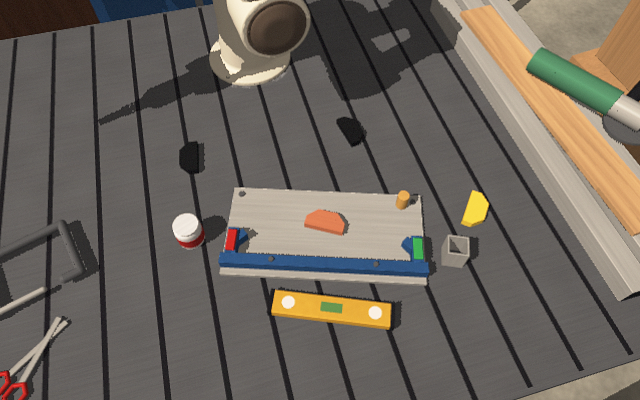

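Things shaped like the gusset in the top view are the copper one (313,183), a yellow one (169,160) and black ones (249,289) and (427,300). Only the copper one lies on the jig and has the right colour. The green tag is at (241,129), on the left/+y end. The red tag is at (404,185).

```bash
cat > h.py <<'E'
import cv2,pickle,numpy as np
def ray(f,px,z):
    K=np.array(f['camera_matrix']);d=np.array(f['dist_coeffs'])
    R=cv2.Rodrigues(np.array(f['rvec'],float))[0];c=-R.T@np.ravel(f['tvec'])
    u=cv2.undistortPoints(np.array(px,float).reshape(-1,1,2),K,d).reshape(-1,2)
    w=np.c_[u,np.ones(len(u))]@R
    return (c+w*((z-c[2])/w[:,2])[:,None])[:,:2]
def proj(f,p):
    return cv2.projectPoints(np.array(p,float).reshape(-1,1,3),np.array(f['rvec'],float),np.array(f['tvec'],float),np.array(f['camera_matrix']),np.array(f['dist_coeffs']))[0].reshape(-1,2)
def mask(f,h0,h1,s=120,v=60):
    return cv2.inRange(cv2.cvtColor(f['img'],cv2.COLOR_RGB2HSV),(h0,s,v),(h1,255,255))
def blobs(m,lo=40):
    cs=cv2.findContours(m,cv2.RETR_EXTERNAL,cv2.CHAIN_APPROX_NONE)[0]
    return sorted([c.reshape(-1,2) for c in cs if cv2.contourArea(c)>lo],key=lambda c:-cv2.contourArea(c.reshape(-1,1,2)))
E
python3 - <<'E'
from h import *
for n in('top','scene'):
    f=pickle.load(open(n+'.pkl','rb'))
    print(n)
    for name,h0,h1,z in(('copper',4,16,26),('green',50,80,43),('red',0,3,43),('blue',100,118,35),('yellow',20,32,22)):
        for c in blobs(mask(f,h0,h1))[:4]:
            w=ray(f,c,z).astype(np.float32)
            r=cv2.minAreaRect(w); print(name,c.mean(0).round(),[np.round(x,1) for x in r], end=' ')
            if name=='copper':
                a=cv2.approxPolyDP(w.reshape(-1,1,2),6,True).reshape(-1,2);m=cv2.moments(w.reshape(-1,1,2));print(a.round().tolist(),cv2.contourArea(w),m['m10']/m['m00'],m['m01']/m['m00'],end='')
            print()
f=pickle.load(open('top.pkl','rb'));a=cv2.resize(f['img'][90:265,190:430],None,fx=3.3,fy=3.3,interpolation=cv2.INTER_CUBIC)
cv2.imwrite('pics/crop0.png',a[...,::-1])
z=f['z_map'];print(z[183,313],z[200,350])
E
```

```text
top
copper [312. 184.] [array([541.4,  49.4]), array([79.7, 39.8]), np.float64(59.3)] [[570.0, 79.0], [534.0, 74.0], [519.0, 51.0], [518.0, 26.0], [531.0, 10.0], [541.0, 10.0], [576.0, 69.0]] 2583.1038096648263 542.7717859652801 48.08999222695814
green [240. 127.] [array([657.9, 198.8]), array([18.5, 43.3]), np.float64(71.2)] 
red [576. 113.] [array([ 705.5, -525.7]), array([35.8, 42.4]), np.float64(53.1)] 
red [589. 126.] [array([ 678.5, -553.3]), array([37.8, 41.2]), np.float64(2.1)] 
red [404. 185.] [array([ 541.4, -142.1]), array([16.4, 41.5]), np.float64(71.5)] 
blue [326. 147.] [array([607.5,  26. ]), array([397.9,  77. ]), np.float64(71.0)] 
yellow [331. 103.] [array([716.5,   8.8]), array([217.6,  49.1]), np.float64(67.0)] 
yellow [167. 159.] [array([594.5, 357.9]), array([46.1, 81.5]), np.float64(49.6)] 
yellow [232. 182.] [array([544.6, 216.3]), array([27.2, 22.3]), np.float64(46.1)] 
scene
copper [554. 108.] [array([374.9, 658.2]), array([731.9, 103.2]), np.float64(2.8)] [[7.0, 688.0], [14.0, 599.0], [30.0, 592.0], [743.0, 626.0], [741.0, 645.0], [636.0, 722.0], [462.0, 71
[... 1042 characters left out ...]
p.float64(71.0)] 
red [ 12. 387.] [array([ 711.4, -533.2]), array([66.3, 35.5]), np.float64(47.1)] 
red [231. 239.] [array([ 543.1, -141.1]), array([18. , 43.7]), np.float64(71.0)] 
red [192. 240.] [array([ 523.4, -213.4]), array([33.1, 53.2]), np.float64(11.2)] 
blue [333. 261.] [array([622.3,  22.3]), array([398.9,  83.6]), np.float64(74.2)] 
blue [142.   7.] [array([-219.9, -257.7]), array([296.3,  94.6]), np.float64(74.5)] 
blue [239. 235.] [array([ 535.5, -122. ]), array([40.1, 24.3]), np.float64(1.9)] 
yellow [332. 308.] [array([721.1,   9.1]), array([213.1,  41.8]), np.float64(66.9)] 
yellow [475. 209.] [array([603.3, 357.8]), array([42.4, 92.5]), np.float64(49.6)] 
982.6663 995.45074
```

View pics/crop0.png

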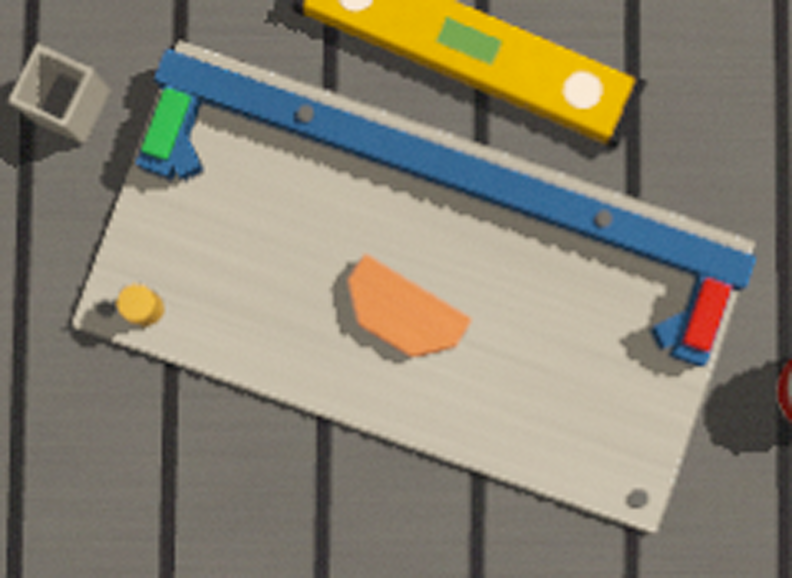

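The crop confirms the copper plate at pixel (313,183). It has the right shape, 80×40 mm, and its left end is nearer the fence. The green tag is at the upper-left (+y) pocket.

- **Jig:** the tags are 360 mm apart, as expected. The origin is about (563, 42), with the y axis at 71.1°.
- **Gusset:** jig coordinates are about (-22, 0), yaw -0.2 rad.

I'll write a small helper for the move numbers.

```bash
cat >> h.py <<'E'
from scipy.spatial.transform import Rotation as Ro
O=np.array([563.0,41.9]);TH=np.arctan2(341,117);YJ=np.array([np.cos(TH),np.sin(TH)]);XJ=np.array([YJ[1],-YJ[0]])
def tojig(p): d=np.atleast_2d(p)-O; return np.c_[d@XJ,d@YJ]
def step(x,y,z,yaw=0):
    "tool-frame travel (cm) and twist (deg) to a jig target; tool x along jig -y turned by yaw deg"
    from rig import sensors
    s=sensors.observe();q=s['eef_rot'];R=Ro.from_quat([q[1],q[2],q[3],q[0]]).as_matrix();p=s['tool_pos']
    t=np.r_[O+x*XJ+y*YJ,z]
    cur=np.arctan2(R[1,0],R[0,0]);tgt=np.arctan2(-YJ[1],-YJ[0])+np.radians(yaw)
    tw=-np.degrees((tgt-cur+np.pi)%(2*np.pi)-np.pi)
    print('t',round(s['time_s'],2),'jig',tojig(p[:2]).round(1),'z',p[2].round(1),'F',s['wrist_force'].round(1),'grip',s['grip_width'].round(1),'| travel',((R.T@(t-p))/10).round(2),'twist',tw.round(1))
def gus(n='scene',save=None):
    from rig import eyes
    f=eyes.grab_frame(n)
    m=mask(f,4,16,110); c=proj(f,[np.r_[O,26]])[0]; k=np.zeros_like(m)
    cv2.fillConvexPoly(k,proj(f,[np.r_[O+a*XJ+b*YJ,20] for a,b in((-95,-195),(75,-195),(75,195),(-95,195))]).astype(int),255)
    b=blobs(m&k)
    for c in b[:2]:
        w=tojig(ray(f,c,26)).astype(np.float32);r=cv2.minAreaRect(w);a=cv2.approxPolyDP(w.reshape(-1,1,2),5,True).reshape(-1,2)
        print(n,[np.round(x,1) for x in r],'bbox',w.min(0).round(1),w.max(0).round(1),a.round().tolist())
    if save: cv2.imwrite(save,f['img'][80:330,150:470][...,::-1].repeat(2,0).repeat(2,1))
E
python3 -c "
from h import *
step(-75,0,120);gus('top');gus()
print(proj(pickle.load(open('top.pkl','rb')),[[*(O+65*XJ+170*YJ),35],[*(O+65*XJ-170*YJ),35],[*(O-100*XJ-200*YJ),10],[*(O-100*XJ+200*YJ),10]]).round())"
```

```text
Traceback (most recent call last):
  File "h.py", line 25, in step
    print('t',round(s['time_s'],2),'jig',tojig(p[:2]).round(1),'z',p[2].round(1),'F',s['wrist_force'].round(1),'grip',s['grip_width'].round(1),'| travel',((R.T@(t-p))/10).round(2),'twist',tw.round(1))
                                                                                                                      ^^^^^^^^^^^^^^^^^^^^^
AttributeError: 'float' object has no attribute 'round'
```

```bash
sed -i "s/s\['grip_width'\].round(1)/round(s['grip_width'],1)/" h.py
python3 -c "
from h import *
step(-75,0,120);gus('top');gus()
print(proj(pickle.load(open('top.pkl','rb')),[[*(O+65*XJ+170*YJ),35],[*(O+65*XJ-170*YJ),35],[*(O-100*XJ-200*YJ),10],[*(O-100*XJ+200*YJ),10]]).round())"
```

```text
t 0.1 jig [[-173.3 -681.2]] z 238.4 F [ 0.2  0.2 -0.6] grip 85.6 | travel [-48.49 -48.83  11.94] twist 37.0
top [array([-22.8,   0.2]), array([79.9, 40.5]), np.float64(78.2)] bbox [-46.  -41.7] [ 3.6 39.1] [[-13.0, 39.0], [-37.0, 24.0], [-46.0, -13.0], [-30.0, -38.0], [-16.0, -42.0], [4.0, 30.0]]
scene [array([-19.3,   1.3]), array([80.7, 47.8]), np.float64(77.6)] bbox [-45.4 -41.3] [12.  39.8] [[-27.0, -38.0], [-4.0, -39.0], [12.0, 34.0], [-15.0, 40.0], [-38.0, 25.0], [-45.0, -15.0]]
[[249. 118.]
 [402. 172.]
 [388. 251.]
 [211. 188.]]
```

Request:
arm_command --increments '[{"travel": [-48.5, -48.8, 5], "twist": 37, "grip": 1.0}, {"travel": [-48.5, -48.8, 5], "twist": 37, "grip": 1.0}, {"travel": [-48.5, -48.8, 5], "twist": 37, "grip": 1.0}, {"travel": [-48.5, -48.8, 5], "twist": 37, "grip": 1.0}, {"travel": [-48.5, -48.8, 5], "twist": 37, "grip": 1.0}]'

```text
time_s: 0.62
tool_pos: [272.2, -362.1, 223.9]
eef_rot: [0.0, -0.59, 0.808, 0.0]
wrist_force: [1.0, 0.5, 0.0]
grip_width: 25.8
```

```bash
python3 -c "
from h import *
step(-75,0,120)"
```

```text
t 0.62 jig [[-144.  -476.5]] z 223.9 F [1.  0.5 0. ] grip 25.8 | travel [-47.49  -7.92  10.42] twist 1.2
```

Request:
arm_command --increments '[{"travel": [-47, -7.9, 5], "twist": 1, "grip": 1.0}, {"travel": [-47, -7.9, 5], "twist": 1, "grip": 1.0}, {"travel": [-47, -7.9, 5], "twist": 1, "grip": 1.0}, {"travel": [-47, -7.9, 5], "twist": 1, "grip": 1.0}, {"travel": [-47, -7.9, 5], "twist": 1, "grip": 1.0}]'

```text
time_s: 1.03
tool_pos: [365.7, -177.4, 202.5]
eef_rot: [0.0, -0.585, 0.811, -0.0]
wrist_force: [0.2, -0.4, 0.2]
grip_width: 10.4
```

```bash
python3 -c "
from h import *
step(-75,0,100)"
```

```text
t 1.03 jig [[-115.4 -271.5]] z 202.5 F [ 0.2 -0.4  0.2] grip 10.4 | travel [-27.11  -4.31  10.25] twist 0.6
```

Request:
arm_command --increments '[{"travel": [-26, -4.2, 9], "twist": 0, "grip": 1.0}, {"travel": [-26, -4.2, 9], "twist": 0, "grip": 1.0}, {"travel": [-26, -4.2, 9], "twist": 0, "grip": 1.0}, {"travel": [-26, -4.2, 9], "twist": 0, "grip": 1.0}, {"travel": [-26, -4.2, 9], "twist": 0, "grip": 1.0}]'

```text
time_s: 1.45
tool_pos: [456.9, -2.4, 134.8]
eef_rot: [0.0, -0.586, 0.811, -0.0]
wrist_force: [0.7, 0.0, 0.9]
grip_width: 10.1
```

Request:
arm_command --increments '[{"travel": [-5, -0.7, 1], "twist": 0, "grip": 1.0}, {"travel": [-5, -0.7, 1], "twist": 0, "grip": 1.0}, {"travel": [-5, -0.7, 1], "twist": 0, "grip": 1.0}, {"travel": [-5, -0.7, 1], "twist": 0, "grip": 1.0}]'

```text
time_s: 1.78
tool_pos: [478.5, 40.8, 125.1]
eef_rot: [-0.0, -0.586, 0.81, 0.0]
wrist_force: [1.1, -1.0, -0.4]
grip_width: 10.3
```

```bash
python3 -c "
from h import *
step(-75,0,28)"
```

```text
t 1.78 jig [[-79.5 -28.4]] z 125.1 F [ 1.1 -1.  -0.4] grip 10.3 | travel [-2.84 -0.49  9.71] twist 0.7
```

Request:
arm_command --increments '[{"travel": [-2.8, -0.5, 3], "twist": 0.7, "grip": 1.0}, {"travel": [-2.8, -0.5, 6], "twist": 0.7, "grip": 1.0}, {"travel": [-2.8, -0.5, 9], "twist": 0.7, "grip": 1.0}, {"travel": [-2.8, -0.5, 9], "twist": 0.7, "grip": 1.0}, {"travel": [-2.8, -0.5, 9], "twist": 0.7, "grip": 1.0}]'

```text
time_s: 2.2
tool_pos: [490.9, 64.6, 34.8]
eef_rot: [-0.001, -0.58, 0.815, 0.001]
wrist_force: [0.6, -0.3, 1.0]
grip_width: 10.4
```

```bash
python3 -c "
from h import *
step(-75,0,22)
gus(save='pics/a1.png')"
```

```text
t 2.2 jig [[-75.5  -1.9]] z 34.8 F [ 0.6 -0.3  1. ] grip 10.4 | travel [-0.19 -0.06  1.28] twist -0.2
scene [array([-19.4,   1.1]), array([80.4, 47.5]), np.float64(78.0)] bbox [-45.4 -41.3] [12.  39.7] [[-27.0, -38.0], [-4.0, -39.0], [12.0, 34.0], [-15.0, 40.0], [-38.0, 25.0], [-45.0, -15.0]]
```

View pics/a1.png

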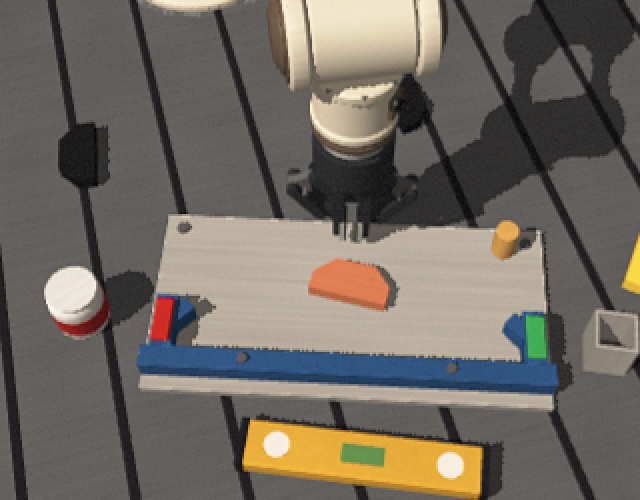

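The gripper stands just behind the gusset, with its fingers at (350,225) and the gusset at (350,285) in the crop. I'll lower it and start pushing.

Request:
arm_command --increments '[{"travel": [-0.1, 0, 1.2], "twist": 0, "grip": 1.0}, {"travel": [-0.1, 0, 1.3], "twist": 0, "grip": 1.0}, {"travel": [-0.1, -1.0, 1.3], "twist": 0, "grip": 1.0}, {"travel": [-0.1, -1.6, 1.3], "twist": 0, "grip": 1.0}, {"travel": [-0.1, -2.2, 1.3], "twist": 0, "grip": 1.0}]'

```text
time_s: 2.67
tool_pos: [514.3, 59.1, 24.0]
eef_rot: [0.0, -0.58, 0.814, -0.0]
wrist_force: [-5.2, 0.1, 3.3]
grip_width: 9.9
```

Request:
arm_command --increments '[{"travel": [0, -0.6, 0], "twist": 0, "grip": 1.0}, {"travel": [0, -1.2, 0], "twist": 0, "grip": 1.0}, {"travel": [0, -1.8, 0], "twist": 0, "grip": 1.0}, {"travel": [0, -2.4, 0], "twist": 0, "grip": 1.0}, {"travel": [0, -3, 0], "twist": 0, "grip": 1.0}]'

```text
time_s: 3.08
tool_pos: [542.1, 49.9, 22.3]
eef_rot: [-0.0, -0.581, 0.814, 0.0]
wrist_force: [-3.9, 1.8, 4.1]
grip_width: 10.2
```

```bash
python3 -c "
from h import *
step(14,0,22)
gus()"
```

```text
t 3.08 jig [[-22.4   0.8]] z 22.3 F [-3.9  1.8  4.1] grip 10.2 | travel [ 0.07 -3.64  0.03] twist -0.1
scene [array([10.2,  4.6]), array([79.8, 48.6]), np.float64(89.9)] bbox [-14.1 -35.3] [34.5 44.5] [[7.0, -34.0], [33.0, -34.0], [34.0, 43.0], [7.0, 44.0], [-12.0, 24.0], [-13.0, -13.0]]
```

Request:
arm_command --increments '[{"travel": [0, -0.6, 0], "twist": 0, "grip": 1.0}, {"travel": [0, -1.2, 0], "twist": 0, "grip": 1.0}, {"travel": [0, -1.7, 0], "twist": 0, "grip": 1.0}, {"travel": [0, -2.2, 0], "twist": 0, "grip": 1.0}, {"travel": [0, -2.5, 0], "twist": 0, "grip": 1.0}]'

```text
time_s: 3.55
tool_pos: [566.2, 41.4, 22.2]
eef_rot: [0.0, -0.58, 0.814, -0.0]
wrist_force: [-0.9, 0.8, -0.7]
grip_width: 9.6
```

Request:
arm_command --increments '[{"travel": [0, -0.3, 0], "twist": 0, "grip": 1.0}, {"travel": [0, -0.6, 0], "twist": 0, "grip": 1.0}, {"travel": [0, -0.8, 0], "twist": 0, "grip": 1.0}, {"travel": [0, -0.8, 0], "twist": 0, "grip": 1.0}]'

```text
time_s: 3.88
tool_pos: [573.7, 38.8, 22.4]
eef_rot: [0.0, -0.58, 0.814, -0.0]
wrist_force: [-0.5, -0.1, -0.8]
grip_width: 9.8
```

```bash
python3 -c "
from h import *
step(14,0,22)
gus()"
```

```text
t 3.88 jig [[11.1  0.5]] z 22.4 F [-0.5 -0.1 -0.8] grip 9.8 | travel [ 0.05 -0.29  0.04] twist -0.1
scene [array([40.6,  4. ]), array([78.7, 38.6]), np.float64(89.8)] bbox [ 21.2 -35.3] [59.9 43.3] [[44.0, -35.0], [59.0, -34.0], [59.0, 43.0], [42.0, 43.0], [21.0, 23.0], [21.0, -13.0]]
```

Request:
arm_command --increments '[{"travel": [0, -0.2, 0], "twist": 0, "grip": 1.0}, {"travel": [0, -0.4, 0], "twist": 0, "grip": 1.0}, {"travel": [0, -0.5, 0], "twist": 0, "grip": 1.0}, {"travel": [0, -0.6, 0], "twist": 0, "grip": 1.0}]'

```text
time_s: 4.27
tool_pos: [576.0, 38.1, 22.1]
eef_rot: [-0.002, -0.581, 0.814, 0.003]
wrist_force: [-13.4, 4.4, 10.8]
grip_width: 10.2
```

```bash
python3 -c "
from h import *
step(16,0,22)
gus(save='pics/a2.png')"
```

```text
t 4.27 jig [[13.6  0.7]] z 22.1 F [-13.4   4.4  10.8] grip 10.2 | travel [ 0.07 -0.24  0.01] twist -0.1
scene [array([41.7,  4.1]), array([78.6, 36.3]), np.float64(89.6)] bbox [ 23.4 -35.2] [59.9 43.3] [[46.0, -35.0], [59.0, -34.0], [59.0, 43.0], [42.0, 43.0], [24.0, 23.0], [23.0, -13.0]]
```

View pics/a2.png

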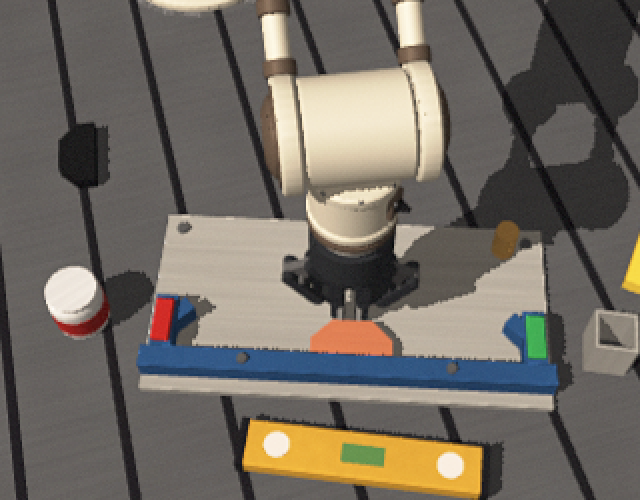

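The gusset lies flat and midway on the fence: yaw about 0, y≈4 mm, contact force 14 N. Next I'll go round to its -y end face.

Request:
arm_command --increments '[{"travel": [0, 2.5, 0], "twist": 0, "grip": 0}, {"travel": [3, 2.5, 0], "twist": 0, "grip": 0}, {"travel": [7.6, 2.5, 0], "twist": 0, "grip": 0}, {"travel": [7.6, 2.5, 0], "twist": 0, "grip": 0}, {"travel": [7.6, 2.5, 0], "twist": 0, "grip": 0}]'

```text
time_s: 4.73
tool_pos: [530.7, -28.7, 22.8]
eef_rot: [0.001, -0.579, 0.815, -0.001]
wrist_force: [0.0, 0.1, 0.0]
grip_width: 0.1
```

```bash
python3 -c "
from h import *
step(49,-75,22)
gus()"
```

```text
t 4.73 jig [[ -7.6 -77.2]] z 22.8 F [0.  0.1 0. ] grip 0.1 | travel [-0.25 -5.66  0.1 ] twist -0.3
scene [array([41.8,  4.1]), array([78.5, 36.1]), np.float64(89.8)] bbox [ 23.8 -35.2] [59.9 43.3] [[46.0, -35.0], [59.0, -34.0], [59.0, 43.0], [44.0, 43.0], [24.0, 21.0], [26.0, -17.0]]
```

Request:
arm_command --increments '[{"travel": [0, -3, 0.1], "twist": 0, "grip": 0}, {"travel": [0, -5, 0.1], "twist": 0, "grip": 0}, {"travel": [-0.3, -5.6, 0.1], "twist": 0, "grip": 0}, {"travel": [-0.3, -5.6, 0.1], "twist": 0, "grip": 0}]'

```text
time_s: 5.12
tool_pos: [586.3, -41.3, 21.8]
eef_rot: [0.001, -0.581, 0.814, -0.001]
wrist_force: [-0.3, -0.5, 0.3]
grip_width: -0.2
```

```bash
python3 -c "
from h import *
step(50,-50,22)"
```

```text
t 5.12 jig [[ 49.  -71.1]] z 21.8 F [-0.3 -0.5  0.3] grip -0.2 | travel [-2.11 -0.1  -0.02] twist -0.0
```

Now a gentle push along +y (tool -x).

Request:
arm_command --increments '[{"travel": [-0.6, 0, 0], "twist": 0, "grip": 0}, {"travel": [-1.2, 0, 0], "twist": 0, "grip": 0}, {"travel": [-1.8, 0, 0], "twist": 0, "grip": 0}, {"travel": [-2.4, 0, 0], "twist": 0, "grip": 0}, {"travel": [-3, 0, 0], "twist": 0, "grip": 0}]'

```text
time_s: 5.53
tool_pos: [593.1, -13.0, 21.1]
eef_rot: [-0.001, -0.581, 0.814, 0.0]
wrist_force: [-3.3, -3.7, 1.0]
grip_width: 0.1
```

Request:
arm_command --increments '[{"travel": [-0.5, 0, 0], "twist": 0, "grip": 0}, {"travel": [-1.0, 0, 0], "twist": 0, "grip": 0}, {"travel": [-1.5, 0, 0], "twist": 0, "grip": 0}, {"travel": [-2.0, 0, 0], "twist": 0, "grip": 0}]'

```text
time_s: 5.87
tool_pos: [599.4, 5.2, 21.0]
eef_rot: [-0.001, -0.581, 0.814, 0.0]
wrist_force: [-4.1, -4.2, 1.9]
grip_width: 0.2
```

```bash
python3 -c "
from h import *
step(49,75,22)
gus()"
```

```text
t 5.87 jig [[ 46.4 -22.9]] z 21.0 F [-4.1 -4.2  1.9] grip 0.2 | travel [-9.79 -0.25 -0.12] twist -0.1
scene [array([42.4, 30.3]), array([80.2, 35.1]), np.float64(90.0)] bbox [24.8 -9.8] [59.9 70.4] [[45.0, 70.0], [27.0, 50.0], [25.0, 37.0], [44.0, 8.0], [41.0, -6.0], [58.0, -9.0], [60.0, 68.0]]
```

Request:
arm_command --increments '[{"travel": [-0.6, -0.1, 0], "twist": 0, "grip": 0}, {"travel": [-1.2, -0.1, 0], "twist": 0, "grip": 0}, {"travel": [-1.8, -0.2, 0], "twist": 0, "grip": 0}, {"travel": [-2.4, -0.2, 0], "twist": 0, "grip": 0}, {"travel": [-3, -0.2, 0], "twist": 0, "grip": 0}]'

```text
time_s: 6.33
tool_pos: [610.4, 32.6, 20.6]
eef_rot: [-0.002, -0.581, 0.814, 0.001]
wrist_force: [-6.8, -4.9, 2.9]
grip_width: 0.0
```

```bash
python3 -c "
from h import *
step(49,75,22)
gus(save='pics/a3.png')"
```

```text
t 6.33 jig [[47.9  6.6]] z 20.6 F [-6.8 -4.9  2.9] grip 0.0 | travel [-6.84 -0.11 -0.15] twist -0.1
scene [array([43.3, 59.3]), array([34.3, 80. ]), np.float64(3.1)] bbox [25.1 19.9] [59.9 99.5] [[46.0, 99.0], [27.0, 82.0], [26.0, 70.0], [45.0, 39.0], [41.0, 23.0], [58.0, 20.0], [58.0, 99.0]]
```

View pics/a3.png

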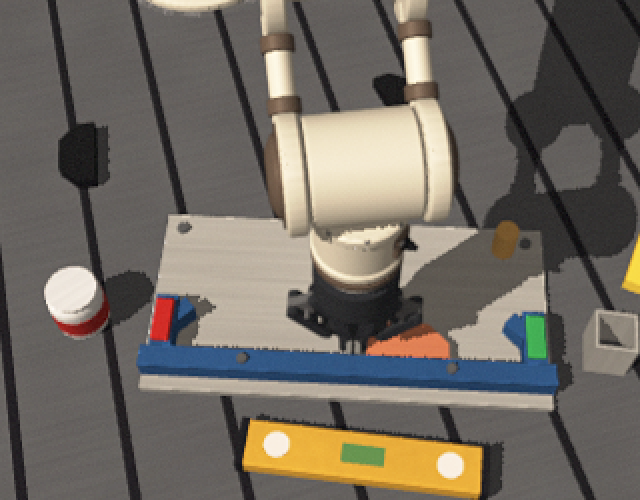

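The gusset is sliding flat along the fence, at (408,342) in the crop, y≈59. I'll carry on.

Request:
arm_command --increments '[{"travel": [-0.5, -0.1, -0.1], "twist": 0, "grip": 0}, {"travel": [-1.0, -0.1, -0.1], "twist": 0, "grip": 0}, {"travel": [-1.5, -0.1, -0.1], "twist": 0, "grip": 0}, {"travel": [-2.0, -0.1, -0.1], "twist": 0, "grip": 0}, {"travel": [-2.5, -0.1, -0.1], "twist": 0, "grip": 0}]'

```text
time_s: 6.8
tool_pos: [621.2, 56.8, 22.1]
eef_rot: [-0.0, -0.581, 0.814, 0.0]
wrist_force: [-1.4, -2.1, -1.5]
grip_width: -0.0
```

```bash
python3 -c "
from h import *
step(49,75,22)
gus();gus('top')"
```

```text
t 6.8 jig [[50.2 33. ]] z 22.1 F [-1.4 -2.1 -1.5] grip -0.0 | travel [-4.2   0.13  0.01] twist -0.1
scene [array([42.9, 86.8]), array([34.1, 79.7]), np.float64(0.1)] bbox [25.8 47. ] [ 59.9 126.7] [[46.0, 127.0], [26.0, 102.0], [48.0, 63.0], [44.0, 51.0], [59.0, 47.0], [59.0, 126.0]]
top [array([34.5, 83.1]), array([51.3, 27.5]), np.float64(82.8)] bbox [22.9 57.6] [ 51.1 108.1] [[23.0, 101.0], [24.0, 68.0], [32.0, 58.0], [48.0, 81.0], [51.0, 105.0]]
```

Request:
arm_command --increments '[{"travel": [-0.5, 0, 0], "twist": 0, "grip": 0}, {"travel": [-1.0, 0, 0], "twist": 0, "grip": 0}, {"travel": [-1.5, 0, 0], "twist": 0, "grip": 0}, {"travel": [-2.0, 0, 0], "twist": 0, "grip": 0}, {"travel": [-2.5, 0, 0], "twist": 0, "grip": 0}]'

```text
time_s: 7.32
tool_pos: [630.0, 80.2, 22.7]
eef_rot: [0.0, -0.581, 0.814, -0.0]
wrist_force: [-0.9, -3.6, 1.7]
grip_width: -0.1
```

```bash
python3 -c "
from h import *
step(49,75,22)
gus()"
```

```text
t 7.32 jig [[50.9 57.9]] z 22.7 F [-0.9 -3.6  1.7] grip -0.1 | travel [-1.7   0.19  0.07] twist -0.1
scene [array([ 42.2, 110.9]), array([35.4, 81.3]), np.float64(0.3)] bbox [24.4 70.4] [ 59.9 151.7] [[51.0, 152.0], [24.0, 131.0], [48.0, 88.0], [42.0, 80.0], [58.0, 70.0], [60.0, 149.0]]
```

Request:
arm_command --increments '[{"travel": [-0.4, 0, 0], "twist": 0, "grip": 0}, {"travel": [-0.8, 0, 0], "twist": 0, "grip": 0}, {"travel": [-1.2, 0, 0], "twist": 0, "grip": 0}, {"travel": [-1.5, 0, 0], "twist": 0, "grip": 0}]'

```text
time_s: 7.7
tool_pos: [634.6, 94.3, 22.6]
eef_rot: [0.0, -0.581, 0.814, -0.0]
wrist_force: [-1.2, -3.7, 2.9]
grip_width: -0.4
```

```bash
python3 -c "
from h import *
step(49,75,22)
gus(save='pics/a4.png')"
```

```text
t 7.7 jig [[50.8 72.8]] z 22.6 F [-1.2 -3.7  2.9] grip -0.4 | travel [-0.22  0.18  0.06] twist -0.1
scene [array([ 44. , 125.6]), array([34.1, 81. ]), np.float64(3.1)] bbox [25.7 85.8] [ 59.9 166.8] [[42.0, 166.0], [26.0, 147.0], [47.0, 105.0], [44.0, 92.0], [59.0, 86.0], [59.0, 165.0]]
```

View pics/a4.png

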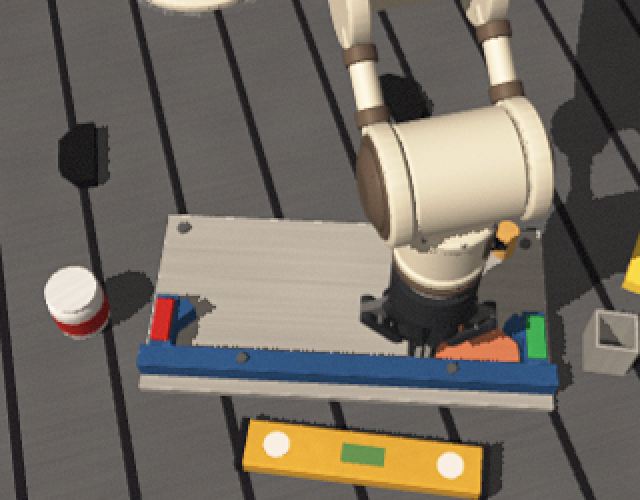

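The gusset has almost reached the green stop, at (480,345) in the crop, with 3–4 mm to go.

Request:
arm_command --increments '[{"travel": [-0.2, 0, 0], "twist": 0, "grip": 0}, {"travel": [-0.3, 0, 0], "twist": 0, "grip": 0}, {"travel": [-0.4, 0, 0], "twist": 0, "grip": 0}, {"travel": [-0.5, 0, 0], "twist": 0, "grip": 0}, {"travel": [-0.5, 0, 0], "twist": 0, "grip": 0}]'

```text
time_s: 8.17
tool_pos: [636.0, 98.3, 22.5]
eef_rot: [-0.0, -0.581, 0.814, -0.0]
wrist_force: [-2.7, -5.6, 3.7]
grip_width: -0.0
```

```bash
python3 -c "
from h import *
step(49,75,22)
gus()"
```

```text
t 8.17 jig [[50.7 77.1]] z 22.5 F [-2.7 -5.6  3.7] grip -0.0 | travel [0.21 0.17 0.05] twist -0.1
scene [array([ 43.7, 130.4]), array([34.1, 79.1]), np.float64(3.1)] bbox [25.4 91.6] [ 59.9 170.7] [[42.0, 170.0], [26.0, 151.0], [47.0, 111.0], [44.0, 98.0], [59.0, 92.0], [59.0, 171.0]]
```

Request:
arm_command --increments '[{"travel": [-0.1, 0, 0], "twist": 0, "grip": 0}, {"travel": [-0.2, 0, 0], "twist": 0, "grip": 0}, {"travel": [-0.3, 0, 0], "twist": 0, "grip": 0}, {"travel": [-0.3, 0, 0], "twist": 0, "grip": 0}]'

```text
time_s: 8.55
tool_pos: [636.2, 98.8, 22.5]
eef_rot: [-0.002, -0.581, 0.814, -0.001]
wrist_force: [-5.5, -14.9, 7.1]
grip_width: -0.1
```

```bash
python3 -c "
from h import *
step(49,75,22)
gus()"
```

```text
t 8.55 jig [[50.8 77.6]] z 22.5 F [ -5.5 -14.9   7.1] grip -0.1 | travel [0.26 0.18 0.05] twist -0.1
scene [array([ 43.7, 130.4]), array([34.1, 79.1]), np.float64(3.1)] bbox [25.4 91.6] [ 59.8 170.7] [[42.0, 170.0], [25.0, 153.0], [47.0, 113.0], [44.0, 98.0], [59.0, 92.0], [59.0, 171.0]]
```

The force rise shows it is home on the stop. I'll back off and check.

Request:
arm_command --increments '[{"travel": [2, 0.2, 0], "twist": 0, "grip": 0}, {"travel": [2.5, 3, 0], "twist": 0, "grip": 0}, {"travel": [2.5, 6.5, 0], "twist": 0, "grip": 0}, {"travel": [2.5, 7, 0], "twist": 0, "grip": 0}, {"travel": [2.5, 7, 0], "twist": 0, "grip": 0}]'

```text
time_s: 9.02
tool_pos: [559.3, 102.4, 20.8]
eef_rot: [-0.001, -0.581, 0.814, 0.002]
wrist_force: [0.2, 0.5, 0.9]
grip_width: -0.1
```

```bash
python3 -c "
from h import *
step(-10,112,22)
gus();gus('top')"
```

```text
t 9.02 jig [[-23.1  56.1]] z 20.8 F [0.2 0.5 0.9] grip -0.1 | travel [-5.6  -1.31 -0.12] twist -0.0
scene [array([ 40.9, 130.2]), array([81. , 37.9]), np.float64(90.0)] bbox [22.  89.7] [ 59.9 170.7] [[48.0, 90.0], [59.0, 90.0], [59.0, 171.0], [42.0, 170.0], [23.0, 151.0], [26.0, 108.0]]
```

```bash
python3 -c "
from h import *
from rig import eyes
f=eyes.grab_frame('scene');a=f['img'][170:280,300:440]
cv2.imwrite('pics/a5.png',cv2.resize(a,None,fx=5,fy=5,interpolation=cv2.INTER_CUBIC)[...,::-1])
# heights of everything near the tool: depth -> world
K=np.array(f['camera_matrix']);R=cv2.Rodrigues(np.array(f['rvec'],float))[0];t=np.ravel(f['tvec'])
v,u=np.mgrid[0:400,0:640];z=f['z_map'];P=(np.c_[((u-K[0,2])/K[0,0]*z).ravel(),((v-K[1,2])/K[1,1]*z).ravel(),z.ravel()]-t)@R
j=tojig(P[:,:2]);ok=(abs(j[:,0]+23)<35)&(P[:,2]>14)&(P[:,2]<140)&(z.ravel()>0)
for a in range(-80,90,8):
    m=ok&(abs(j[:,1]-56-a)<4)
    if m.any(): print(a,m.sum(),np.percentile(P[m,2],[1,10,50]).round())
"
```

```text
-64 4 [104. 104. 105.]
-56 60 [ 95. 103. 107.]
-48 72 [ 84.  92. 104.]
-40 94 [ 67.  82. 102.]
-32 82 [62. 69. 84.]
-24 67 [63. 66. 72.]
-16 63 [26. 44. 86.]
-8 79 [22. 28. 67.]
0 82 [20. 27. 51.]
8 82 [23. 29. 71.]
16 48 [24. 43. 90.]
24 57 [60. 66. 71.]
32 71 [49. 68. 83.]
40 90 [73. 82. 99.]
48 68 [ 82.  89. 104.]
56 64 [ 91.  97. 108.]
64 10 [103. 104. 106.]
88 2 [14. 14. 15.]
```

View pics/a5.png

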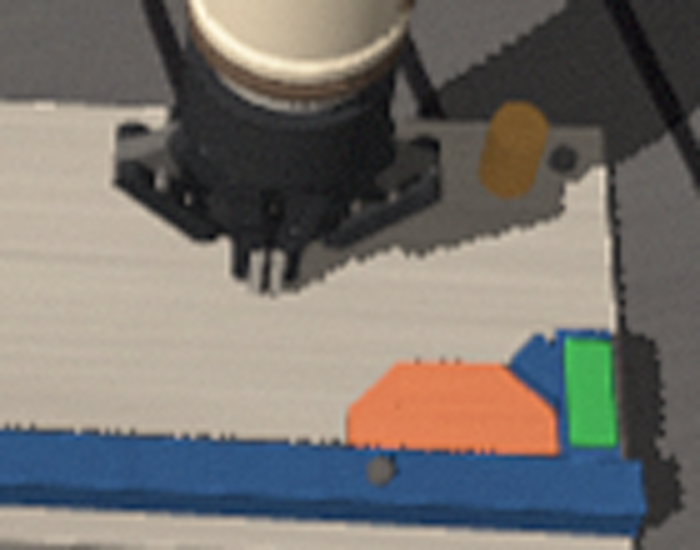

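The gusset sits in the pocket, at (450,410) in the crop, though its leading end may stand about 2 mm off the fence. The knuckles are at least 60 mm up, so they clear the stop and the stub. I'll press it square from behind.

Request:
arm_command --increments '[{"travel": [-3, -1, -0.1], "twist": 0, "grip": 0}, {"travel": [-7.2, -1.2, -0.1], "twist": 0, "grip": 0}, {"travel": [-7.4, -1.3, -0.1], "twist": 0, "grip": 0}, {"travel": [-7.4, -1.3, -0.1], "twist": 0, "grip": 0}, {"travel": [-7.4, -1.3, -0.1], "twist": 0, "grip": 0}]'

```text
time_s: 9.58
tool_pos: [599.9, 166.4, 23.3]
eef_rot: [0.0, -0.581, 0.814, -0.0]
wrist_force: [-0.5, 0.1, -0.1]
grip_width: 0.1
```

```bash
python3 -c "
from h import *
step(12,130,22)
gus()"
```

```text
t 9.58 jig [[ -5.5 129.8]] z 23.3 F [-0.5  0.1 -0.1] grip 0.1 | travel [-0.02 -1.75  0.13] twist -0.1
scene [array([ 40.9, 130.2]), array([81. , 37.9]), np.float64(90.0)] bbox [22.  89.7] [ 59.9 170.7] [[50.0, 90.0], [59.0, 90.0], [59.0, 171.0], [42.0, 170.0], [23.0, 151.0], [26.0, 108.0]]
```

Request:
arm_command --increments '[{"travel": [0, -0.6, 0.1], "twist": 0, "grip": 0}, {"travel": [0, -1.2, 0.1], "twist": 0, "grip": 0}, {"travel": [0, -1.6, 0.1], "twist": 0, "grip": 0}, {"travel": [0, -1.8, 0.1], "twist": 0, "grip": 0}, {"travel": [0, -1.8, 0.1], "twist": 0, "grip": 0}]'

```text
time_s: 10.05
tool_pos: [616.2, 160.1, 22.3]
eef_rot: [-0.0, -0.58, 0.814, 0.0]
wrist_force: [-0.7, -1.0, -0.4]
grip_width: 0.4
```

```bash
python3 -c "
from h import *
step(14,130,22)"
```

```text
t 10.05 jig [[ 12.  129.1]] z 22.3 F [-0.7 -1.  -0.4] grip 0.4 | travel [-0.09 -0.2   0.03] twist -0.1
```

Request:
arm_command --increments '[{"travel": [0, -0.1, 0], "twist": 0, "grip": 0}, {"travel": [0, -0.2, 0], "twist": 0, "grip": 0}, {"travel": [0, -0.3, 0], "twist": 0, "grip": 0}, {"travel": [0, -0.4, 0], "twist": 0, "grip": 0}, {"travel": [0, -0.4, 0], "twist": 0, "grip": 0}]'

```text
time_s: 10.47
tool_pos: [617.9, 160.5, 22.1]
eef_rot: [-0.001, -0.581, 0.814, 0.002]
wrist_force: [-8.0, 3.4, 6.2]
grip_width: -0.4
```

```bash
python3 -c "
from h import *
step(14,130,22);gus()"
```

```text
t 10.47 jig [[ 13.4 130. ]] z 22.1 F [-8.   3.4  6.2] grip -0.4 | travel [ 0.   -0.06  0.01] twist -0.1
scene [array([ 41.7, 129.5]), array([79.7, 36.3]), np.float64(90.0)] bbox [23.5 89.7] [ 59.9 169.4] [[50.0, 90.0], [59.0, 90.0], [59.0, 169.0], [44.0, 169.0], [24.0, 147.0], [26.0, 110.0]]
```

Request:
arm_command --increments '[{"travel": [0, -0.1, 0], "twist": 0, "grip": 0}, {"travel": [0, -0.2, 0], "twist": 0, "grip": 0}, {"travel": [0, -0.2, 0], "twist": 0, "grip": 0}, {"travel": [0, -0.2, 0], "twist": 0, "grip": 0}]'

```text
time_s: 10.85
tool_pos: [618.0, 160.5, 22.1]
eef_rot: [-0.003, -0.581, 0.814, 0.003]
wrist_force: [-13.3, 4.1, 10.5]
grip_width: 0.0
```

```bash
python3 -c "
from h import *
step(14,130,22);gus()"
```

```text
t 10.85 jig [[ 13.5 130.1]] z 22.1 F [-13.3   4.1  10.5] grip 0.0 | travel [ 0.01 -0.05  0.01] twist -0.0
scene [array([ 41.7, 129.5]), array([79.7, 36.3]), np.float64(90.0)] bbox [23.5 89.7] [ 59.9 169.4] [[59.0, 90.0], [59.0, 169.0], [44.0, 169.0], [24.0, 147.0], [26.0, 110.0]]
```

Firm against the fence. I'll back off, rise, and check from both cameras.

Request:
arm_command --increments '[{"travel": [0, 2, 0], "twist": 0, "grip": 0}, {"travel": [0, 2.5, 0], "twist": 0, "grip": 0}, {"travel": [0, 2.5, -4], "twist": 0, "grip": 0}, {"travel": [2, 3, -8], "twist": 0, "grip": 0}, {"travel": [5, 3, -12], "twist": 0, "grip": 0}]'

```text
time_s: 11.32
tool_pos: [579.5, 128.6, 134.7]
eef_rot: [0.001, -0.582, 0.813, -0.0]
wrist_force: [0.7, -0.5, 1.1]
grip_width: 0.0
```

Request:
arm_command --increments '[{"travel": [22, 8, -4], "twist": 0, "grip": 0}, {"travel": [22, 8, -4], "twist": 0, "grip": 0}, {"travel": [22, 8, -4], "twist": 0, "grip": 0}, {"travel": [22, 8, -4], "twist": 0, "grip": 0}, {"travel": [22, 8, -4], "twist": 0, "grip": 0}]'

```text
time_s: 11.73
tool_pos: [449.2, -33.3, 168.6]
eef_rot: [0.0, -0.581, 0.814, -0.001]
wrist_force: [-0.2, -1.4, 0.9]
grip_width: -0.0
```

```bash
python3 -c "
from h import *
from rig import eyes
step(0,0,200);gus();gus('top')
f=eyes.grab_frame('top');a=f['img'][90:200,190:350]
cv2.imwrite('pics/b1.png',cv2.resize(a,None,fx=5,fy=5,interpolation=cv2.INTER_CUBIC)[...,::-1])
"
```

```text
t 11.73 jig [[ -83.2 -108. ]] z 168.6 F [-0.2 -1.4  0.9] grip -0.0 | travel [-10.81  -8.32  -3.13] twist -0.0
scene [array([ 42.1, 129.5]), array([79.7, 35.6]), np.float64(90.0)] bbox [24.3 89.7] [ 59.9 169.4] [[59.0, 90.0], [59.0, 169.0], [44.0, 169.0], [26.0, 151.0], [26.0, 110.0]]
top [array([ 43.7, 127.7]), array([41.2, 81.7]), np.float64(0.9)] bbox [22.9 86.9] [ 64.7 168.7] [[63.0, 168.0], [45.0, 168.0], [24.0, 149.0], [26.0, 105.0], [51.0, 87.0], [64.0, 89.0]]
```

View pics/b1.png

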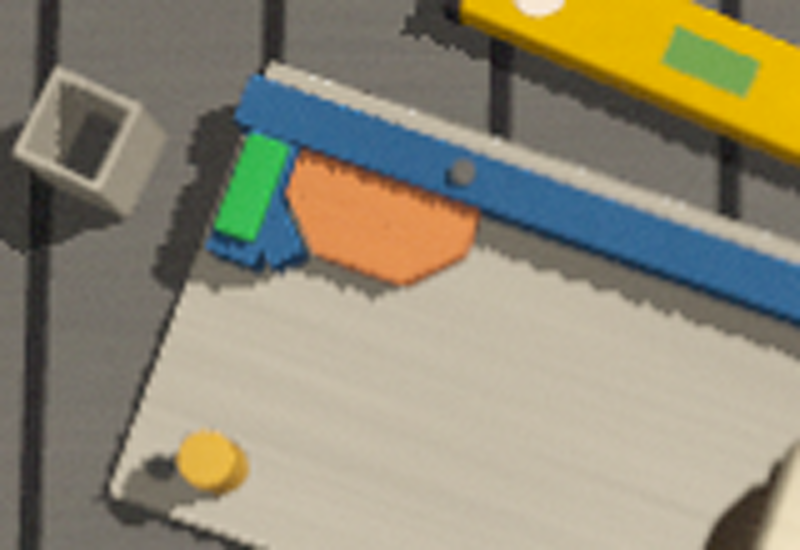

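In the top view the gusset at (385,215) is in the green pocket. It is square, but the y estimate is 128–129.5, about 1 mm less than before the last press. I have plenty of time, so I'll do a gentle second end push nearer its centre line.

```bash
python3 -c "
from h import *
step(40,55,60)"
```

```text
t 11.88 jig [[ -82.3 -108.6]] z 169.0 F [ 0.7  0.  -0.7] grip 0.1 | travel [-16.44 -12.1   10.93] twist -0.3
```

Request:
arm_command --increments '[{"travel": [-16.4, -12.1, 8], "twist": 0, "grip": 0}, {"travel": [-16.4, -12.1, 8], "twist": 0, "grip": 0}, {"travel": [-16.4, -12.1, 8], "twist": 0, "grip": 0}, {"travel": [-16.4, -12.1, 8], "twist": 0, "grip": 0}, {"travel": [-16.4, -12.1, 8], "twist": 0, "grip": 0}]'

```text
time_s: 12.3
tool_pos: [611.8, 80.6, 90.5]
eef_rot: [0.0, -0.581, 0.814, -0.0]
wrist_force: [0.7, -0.5, 1.1]
grip_width: 0.2
```

Request:
arm_command --increments '[{"travel": [-1.5, -1, 3], "twist": 0, "grip": 0}, {"travel": [-1.5, -1, 3], "twist": 0, "grip": 0}, {"travel": [-1.5, -1, 3], "twist": 0, "grip": 0}]'

```text
time_s: 12.55
tool_pos: [622.8, 90.8, 58.5]
eef_rot: [-0.002, -0.582, 0.813, 0.002]
wrist_force: [-0.9, -0.4, 0.7]
grip_width: 0.0
```

```bash
python3 -c "
from h import *
step(40,60,22)"
```

```text
t 12.55 jig [[40.6 65.7]] z 58.5 F [-0.9 -0.4  0.7] grip 0.0 | travel [0.56 0.05 3.65] twist 0.1
```

Request:
arm_command --increments '[{"travel": [0.8, 0, 0], "twist": 0, "grip": 0}, {"travel": [0.8, 0, 2], "twist": 0, "grip": 0}, {"travel": [0.8, 0, 3.6], "twist": 0, "grip": 0}, {"travel": [0.8, 0, 3.6], "twist": 0, "grip": 0}, {"travel": [0.8, 0, 3.6], "twist": 0, "grip": 0}]'

```text
time_s: 12.97
tool_pos: [621.4, 80.6, 27.2]
eef_rot: [0.0, -0.58, 0.815, -0.0]
wrist_force: [-1.0, 0.2, -0.1]
grip_width: -0.2
```

```bash
python3 -c "
from h import *
step(41,77,22);gus()"
```

```text
t 12.97 jig [[42.7 55.6]] z 27.2 F [-1.   0.2 -0.1] grip -0.2 | travel [-2.14  0.18  0.52] twist -0.1
scene [array([ 41.6, 129.5]), array([79.7, 36.4]), np.float64(90.0)] bbox [23.4 89.7] [ 59.9 169.4] [[59.0, 90.0], [59.0, 169.0], [44.0, 169.0], [23.0, 149.0], [26.0, 110.0]]
```

Request:
arm_command --increments '[{"travel": [-0.7, 0.1, 0.4], "twist": 0, "grip": 0}, {"travel": [-1.4, 0.1, 0.4], "twist": 0, "grip": 0}, {"travel": [-1.8, 0.1, 0.4], "twist": 0, "grip": 0}, {"travel": [-2.1, 0.1, 0.4], "twist": 0, "grip": 0}, {"travel": [-2.1, 0.1, 0.4], "twist": 0, "grip": 0}]'

```text
time_s: 13.43
tool_pos: [627.8, 101.7, 22.5]
eef_rot: [-0.0, -0.581, 0.814, -0.001]
wrist_force: [-2.4, -2.7, 1.9]
grip_width: -0.2
```

Request:
arm_command --increments '[{"travel": [-0.1, 0, 0], "twist": 0, "grip": 0}, {"travel": [-0.2, 0, 0], "twist": 0, "grip": 0}, {"travel": [-0.2, 0, 0], "twist": 0, "grip": 0}]'

```text
time_s: 13.68
tool_pos: [627.9, 102.0, 22.4]
eef_rot: [-0.001, -0.581, 0.814, -0.001]
wrist_force: [-3.9, -6.9, 4.0]
grip_width: -0.3
```

```bash
python3 -c "
from h import *
step(41,77,22);gus()"
```

```text
t 13.68 jig [[41.9 77.9]] z 22.4 F [-3.9 -6.9  4. ] grip -0.3 | travel [0.09 0.09 0.04] twist -0.1
scene [array([ 42. , 130.3]), array([81.1, 35.8]), np.float64(90.0)] bbox [24.1 89.7] [ 59.9 170.8] [[54.0, 171.0], [27.0, 155.0], [24.0, 137.0], [38.0, 111.0], [35.0, 102.0], [50.0, 90.0], [59.0, 92.0]]
```

Request:
arm_command --increments '[{"travel": [-0.1, 0, 0], "twist": 0, "grip": 0}, {"travel": [-0.2, 0, 0], "twist": 0, "grip": 0}, {"travel": [-0.2, 0, 0], "twist": 0, "grip": 0}]'

```text
time_s: 13.98
tool_pos: [628.1, 102.3, 22.4]
eef_rot: [-0.003, -0.581, 0.814, -0.001]
wrist_force: [-6.5, -12.6, 6.7]
grip_width: -0.1
```

Request:
arm_command --increments '[{"travel": [2, 0.2, 0], "twist": 0, "grip": 0}, {"travel": [2.5, 2, -1], "twist": 0, "grip": 0}, {"travel": [4, 5, -5], "twist": 0, "grip": 0}, {"travel": [7, 7, -9], "twist": 0, "grip": 0}, {"travel": [10, 9, -12], "twist": 0, "grip": 0}]'

```text
time_s: 14.4
tool_pos: [526.3, 52.6, 124.5]
eef_rot: [0.0, -0.581, 0.814, 0.0]
wrist_force: [0.9, -1.0, 1.4]
grip_width: -0.1
```

Request:
arm_command --increments '[{"travel": [20, 6, -5], "twist": 0, "grip": 0}, {"travel": [20, 6, -5], "twist": 0, "grip": 0}, {"travel": [20, 6, -5], "twist": 0, "grip": 0}, {"travel": [20, 6, -5], "twist": 0, "grip": 0}, {"travel": [20, 6, -5], "twist": 0, "grip": 0}]'

```text
time_s: 14.82
tool_pos: [407.9, -113.2, 172.6]
eef_rot: [0.001, -0.581, 0.814, -0.0]
wrist_force: [0.9, -2.1, 0.8]
grip_width: -0.1
```

```bash
cat > edge.py <<'E'
from h import *
from rig import eyes
step(0,0,200)
# yaw of the gusset's back edge relative to the fence's lower top edge, both as lines in each image
for n in('scene','top'):
    f=eyes.grab_frame(n)
    hsv=cv2.cvtColor(f['img'],cv2.COLOR_RGB2HSV)
    k=np.zeros((400,640),np.uint8);cv2.fillConvexPoly(k,proj(f,[np.r_[O+a*XJ+b*YJ,26] for a,b in((10,80),(75,80),(75,185),(10,185))]).astype(int),255)
    c=blobs(mask(f,4,16,110)&k)[0];w=tojig(ray(f,c,26))
    for nm,s in (('back',(w[:,0]<32)&(abs(w[:,1]-130)<17)),('front',(w[:,0]>54)&(abs(w[:,1]-130)<32)),('stopend',(w[:,1]>160)&(w[:,0]>48)&(w[:,0]<60)),('tail',(w[:,1]<98)&(w[:,0]>47)&(w[:,0]<60))):
        q=w[s]
        if len(q)<3: print(n,nm,'few');continue
        i=1 if nm in('back','front') else 0
        p=np.polyfit(q[:,i],q[:,1-i],1);print(n,nm,'mean',q[:,1-i].mean().round(1),'slope',p[0].round(3),len(q))
    print(cv2.contourArea(w.astype(np.float32)),w.min(0).round(1),w.max(0).round(1))
a=f['img'][90:200,190:350]
cv2.imwrite('pics/b2.png',cv2.resize(a,None,fx=5,fy=5,interpolation=cv2.INTER_CUBIC)[...,::-1])
E
python3 edge.py
```

```text
t 14.82 jig [[ -96.3 -197.1]] z 172.6 F [ 0.9 -2.1  0.8] grip -0.1 | travel [-19.71  -9.62  -2.72] twist -0.0
scene back mean 25.4 slope 0.014 18
scene front mean 58.8 slope 0.011 33
scene stopend mean 167.6 slope -0.406 11
scene tail mean 92.9 slope 0.292 9
2257.9149009929533 [23.5 91.6] [ 59.9 170.8]
top back mean 23.8 slope -0.019 14
top front mean 63.3 slope -0.013 29
top stopend mean 168.0 slope 0.061 5
top tail mean 88.4 slope -0.008 6
2741.764803819351 [22.9 87.7] [ 64.7 168.9]
```

Corrected for each camera's own offset at the tags, both views put the gusset at x≈44.5, y≈129.2–130.2, with slope under 0.02 rad. The hand is clear, so I'm handing in.

```bash
python3 -c "
from rig import finish_job
print(finish_job())"
```

```text
the job is handed in; nothing more can be done
None
```

The copper gusset is home in the green-tag pocket, and I handed the job in at about 15 s with the hand clear. I squared it flat against the fence near the middle (y≈4 mm), slid it along the fence to the end stop, and pressed it into both faces. The force rose to about 14 N on each contact.

**Final position:** both cameras, each corrected for its offset at the tags, put the gusset at jig x ≈ 44.5 mm and y ≈ 129–130 mm. Its edges were within 0.02 rad of square, and all of this is inside the limits.

**Checks that disagreed:**
- **Cameras:** uncorrected, they differ by about 2 mm.
- **First end push:** one end looked about 2 mm off the fence, so I pressed it in again.
- **After that press:** the gusset read about 1 mm short of the stop, so I gave it a second end push.

**Bystanders:** I did not re-measure their positions. They looked undisturbed in the pictures, and no contact with them was planned or felt.

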